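Hang the pen cup on the bench stand's screw

TASK

Hang the grey pen cup on the bench stand: pick it up, pass the wide part of the keyhole in its back plate over the head of the screw on the upright board, and slide it down until the screw's neck is at the end of the narrow slot. The exact height of the screw is not known, so feel for it with light pressure and never force the cup against the stand. Keep hold until the cup is fully down, then let go and leave it hanging upright and still, with the other things on the table undisturbed.

Things in the scene. Friction and masses are not known exactly. Their poses are not given: they have to be found in the camera images.
- pen_cup: Grey loose pen cup, 0.11-0.18 kg, upright on the table. Origin: centre of underside; z up, +x to its back plate. Open cup 64 (x) x 40 (y) x 76 (z) mm, walls 4. Back plate: x +32 to +37 mm, 50 wide, 116 high, with the keyhole on its middle line. Grip it across y by the side walls just under the rim, towards the front (x -12, z 66 mm), which keeps clear of plate and board.
- keyhole_end (a point): Upper end of the narrow slot, on the plate's back (cup frame x +37, y 0, z +104 mm): here lies the screw's axis when the cup hangs fully down. Axes as the cup's.
- stand: Bench stand, fixed. Origin on the table, z up, +x away from its open front. Dark foot 120 x 110 x 12 mm (x -35 to +85). Upright aluminium board 64 mm wide, 12 thick, top at z = 174 mm; its front face is the plane x = +40 mm and faces -x, with the screw standing out of it.
- beaker: small glass beaker, 44 mm across, 55 mm high, bystander; origin centre of the underside
- tape: roll of cream label tape lying flat, 62 mm across, 19 mm high, bystander; origin centre of the underside
- marker_b: red and white marker pen lying on the table, 128 mm long, bystander; origin centre of the underside
- marker_a: black marker pen lying on the table, 138 mm long, bystander; origin centre of the underside
- keyhole_wide (a point): Centre of the keyhole's wide opening, on the plate's back (cup frame x +37, y 0, z +80 mm); axes as the cup's. Nearly round, 16.6 mm across (eight flats), through the 5 mm plate; 45 degree flanks lead up from it into the narrow slot, 9 mm wide, which ends in a flat edge at z = 107 mm.
- board_mid (a point): Middle of the vertical slot in the board's face (stand frame x +40, y 0, z +155 mm), axes as the stand's. The steel screw stands out of it along -x: neck 6 mm thick, 8 mm long, then a head 14 mm across, 4 mm thick. It is clamped fast in the slot at y = 0, up to 9 mm above or below this point, differently each time: its height is not reported.
Things that resemble listed ones, but are neither listed nor needed, are in the scene too. Leave any yellow look-alike of the stand alone.

How it is judged:
On the way, in this order (a step that is already met when the one before it is completed fails the run):
1. the wide opening has passed over the screw's head: the plate is within 7 mm of the board's face, in line with the screw (x of keyhole_end in the frame of stand between 0.033 and 0.045 m and y of keyhole_end in the frame of stand between -0.008 and 0.008 m and z of pen_cup in the frame of stand above 0.063 m), for 0.1 s.
2. the cup has slid down on the screw while still held (x of keyhole_end in the frame of stand above 0.033 m and y of keyhole_end in the frame of stand between -0.005 and 0.005 m and z of pen_cup in the frame of stand below 0.062 m and contact force between the fingers and pen_cup above 0.5 N), for 0.1 s.
At the end, for the whole second after the job is handed in: the cup hangs by its slot on the screw's neck and nothing else, slid down (its underside 40 to 62 mm above the table, which covers every height of the screw), the plate behind the head within 7 mm of the board, within 4 mm of the board's middle line, upright within 0.1 rad, at rest (x of keyhole_end in the frame of stand between 0.033 and 0.042 m and y of keyhole_end in the frame of stand between -0.004 and 0.004 m and z of pen_cup in the frame of stand between 0.04 and 0.062 m and angle between pen_cup's own z axis and vertical below 0.1 rad and linear speed of pen_cup below 0.02 m/s); the robot touches nothing.
It fails at once if the cup is pressed on the stand or its screw with more than 30 N (contact force between pen_cup and stand above 30 N).
It fails at once if the robot pushes on the stand with more than 10 N (contact force between any of the fingers, the arm and stand above 10 N).
It fails at once if a bystander (beaker, tape, either marker) is moved by more than 20 mm (distance of any of beaker, tape, marker_a, marker_b from where it was at the start of the episode above 0.02 m).
It also fails if it takes over 64 s, if anything falls off the work surface, if the arm or the gripper's body presses on something with over 40 N, if the wrist force passes 120 N, or if a joint passes its speed limit or range.

ROBOT

A 6-joint arm with a two-finger parallel gripper is mounted at the origin on a cart in front of the work surface, level with it; the furniture and walls round the work are solid. World frame = base frame: x ahead of the robot, y to its left, z up, the work surface at z = 0. Lengths are in m, angles in rad, forces in N, time in s.
With the tool pointing down it reaches from about 0.275 to 0.825 m from the base axis. Payload 4.9 kg.
Tool frame: the origin (TCP) lies at the very end of the fingers, on their centre line; the grasp point (between the pads) lies 19 mm behind it (robot.hold_point_z is the distance from the TCP to the grasp point, in m); z points along the fingers, y is the line along which they close (so a half turn about z gives the same grasp; the last joint's range is limited). The gripper opens to 85 mm and grips with 20 to 120 N. Pads are 22 mm wide; open, the fingers measure 114 mm over their backs; the gripper's body (76 mm by 85 mm) begins 54 mm behind the grasp point. The pads swing forward as they close: fully open they stand 13 mm farther back than shut.
Start: joints at [1.014, 0.326, -0.193, 1.052, 0, 1.437], TCP at [0.226, 0.502, 0.209] pointing down, gripper open.
Joint ranges: [-2.65, 2.65], [-0.97, 1.79], [-1.3, 1.35], [-1.93, 2.1], [-1.47, 1.37], [-3.14, 3.14]. Speed limits (rad/s): [2.57, 2.57, 3.14, 3.14, 3.14, 3.14].

INTERFACE

Orientations are given as [roll, pitch, yaw] about the fixed x, y, z axes, in that order (R = Rz(yaw) Ry(pitch) Rx(roll)).
In Python, from plant import robot gives the robot as it stands. The module is installed in compiled form; this text tells all that it offers.
- The arm moves only by the tool jog_arm, never from a script. Its argument "targets" is a list of rows, each a list of 2 entries, a list of its own where there are three numbers: the shift along the tool's x, y, z in mm, then the turn about the tool's z in degrees. A call has 1 to 8 rows; each row is the pose to reach, as a shift and turn from the pose commanded when the call began, along the tool's axes at that moment; what a row does not reach only later rows make up. A row lasts 1/10 s, in which the tool goes at most 50 mm and 8.59 degrees, less where a joint would pass 70% of its speed; a pose out of reach is approached as far as the arm can. A call with a gripper value outside its range is refused whole. "hand" is the gripper command: -1 is shut, 1 is fully open, values between are in proportion, set as the call begins (left out, the last holds). The fingers move at their own pace and stop on an object; the grip force is fixed at half the most. Time passes only in rows, so rows that repeat a pose let the fingers close. It gives the time, the measured TCP pose, the force, the opening and the grip force at its end, in the units of the state.
- robot.get_state(): the state, without advancing time (a new reading comes with each control period).
- robot.grab_frame(name): name is "side" or "top" or "wrist"; returns a dict with "img" (384x512x3 uint8, red, green, blue), "K" (3x3 intrinsics, pixels), "world_to_cam" (4x4, takes a point from world to camera coordinates); the wrist camera has in their place "hand_eye" (4x4, takes a point from camera to tool coordinates, whose origin is the TCP and whose axes are the flange's). Camera axes: x right, y down, z forward; pixel columns grow to the right and rows downward; lengths in m; the calibration is good to about 2 mm. A picture is of the moment at which its call begins: read the wrist's pose just before it. There is no depth.
- robot.sign_off(): hands the job in; it is judged then, once.
The state is a dict: "time": time; "joints": joint angles; "qd": joint speeds; "joint_torque": joint torques, N m; "ee_pos": TCP position; "tool_rot": TCP orientation; "contact_force": force on the tool from outside, world axes, zero at the start; "wrist_torque": the same for the moment, N m; "width": opening from 0.0 (shut) to 1.0 (fully open); "grip_force": force on a finger pad.
Only numpy, scipy, OpenCV 4.12 (cv2) and the standard library are available. Lean on these libraries where they do the work, as an engineer would, in place of code of your own. Each camera call takes 0.05 s, during which the arm holds its last target. There are 200 camera calls.

## Working session

There is one attempt and no reset: what is moved stays moved. The work goes in short steps, Python scripts to look and compute and a tool call to move; the robot and the scene stay as the last step left them, time stands still between calls to the robot, and variables do not carry over. Pictures are saved under pics/ and viewed, at most 10 in all, crops included, and the job is handed in when it is done.

Besides the shell and the picture viewer there is one more tool, called after "Emit:" in YAML: its name, and indented under it one key for each argument. jog_arm: Moves the arm, as the interface text tells. Its arguments: {"type":"object","properties":{"targets":{"type":"array","items":{"type":"array"}},"hand":{"type":"number"}},"required":["targets"]}

```bash
mkdir -p pics; cat > h.py <<'E'
from plant import robot
import numpy as np, cv2
def snap(n,f):
    d=robot.grab_frame(n); cv2.imwrite(f'pics/{f}.png',d['img'][:,:,::-1])
    np.savez(f'{f}.npz',**{k:np.array(v) for k,v in d.items()}); return d
def load(f): return np.load(f'{f}.npz')
def ray(d,u,v):
    T=np.array(d['world_to_cam']);R=T[:3,:3];o=-R.T@T[:3,3]
    return o,R.T@np.linalg.inv(d['K'])@np.array([u,v,1.])
def onz(d,u,v,z):
    o,r=ray(d,u,v); return o+r*(z-o[2])/r[2]
def proj(d,p):
    T=np.array(d['world_to_cam']);c=T[:3,:3]@np.array(p)+T[:3,3];c=np.array(d['K'])@c;return c[:2]/c[2]
E
python3 - <<'E'
from h import *
s=robot.get_state();print({k:np.round(v,3) for k,v in s.items()},robot.hold_point_z)
a=snap('top','top');b=snap('side','side')
for d in(a,b):print(np.round(ray(d,256,192),3))
im=np.vstack([a['img'],b['img']])
E
```

```text
{'time': np.float64(0.0), 'joints': array([ 1.014,  0.327, -0.194,  1.052, -0.   ,  1.437]), 'qd': array([-0.001,  0.001,  0.001, -0.001, -0.001, -0.001]), 'joint_torque': array([-2.0000e-03, -4.4340e+01,  2.6244e+01,  1.6000e-02, -0.0000e+00,
       -0.0000e+00]), 'ee_pos': array([0.225, 0.501, 0.209]), 'tool_rot': array([-3.14 , -0.   ,  2.719]), 'contact_force': array([-0.491,  0.572, -0.357]), 'wrist_torque': array([ 0.035, -0.014,  0.013]), 'grip_force': np.float64(0.0), 'width': np.float64(1.0)} 0.0187
[[ 0.301  0.332  1.103]
 [ 0.106 -0.01  -0.994]]
[[ 0.503 -0.327  0.952]
 [-0.123  0.619 -0.776]]
```

View pics/top.png

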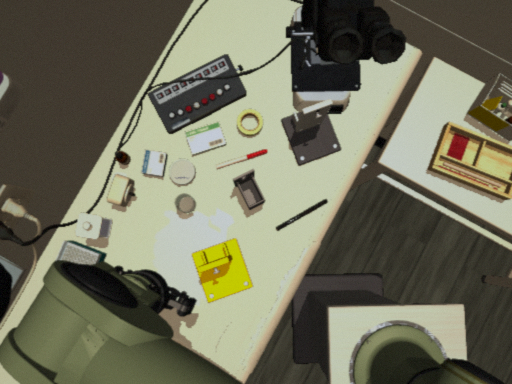

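View pics/side.png

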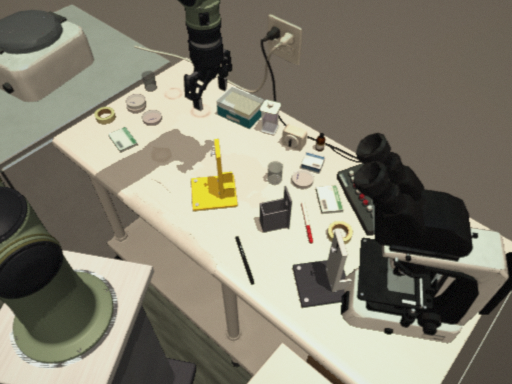

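In the top view, the grey cup is at (248,190), the real stand (dark foot, aluminium board) at (312,137), and the yellow look-alike at (222,270). The beaker is at (185,203), the tape at (250,122), the red marker at (242,159) and the black marker at (302,215). Nothing else looks like the cup. Only the yellow stand could be taken for the stand, and I reject it by colour. Next is a close crop of both.

```bash
python3 - <<'E'
from h import *
a=load('top');b=load('side')
A=cv2.resize(a['img'][90:220,215:365],None,fx=4,fy=4,interpolation=cv2.INTER_CUBIC)[:,:,::-1]
B=cv2.resize(b['img'][180:310,250:370],None,fx=4,fy=4,interpolation=cv2.INTER_CUBIC)[:,:,::-1]
cv2.imwrite('pics/c1.png',cv2.resize(np.hstack([A,B]),(800,385)))
# directions
o=onz(a,256,192,0);print(o,onz(a,257,192,0)-o,onz(a,256,193,0)-o)
hsv=cv2.cvtColor(a['img'],cv2.COLOR_RGB2HSV)
for n,(x0,y0,x1,y1) in dict(cup=(228,165,270,215),foot=(278,98,345,168)).items():
    m=(hsv[y0:y1,x0:x1,2]<125).astype(np.uint8)
    c=max(cv2.findContours(m,0,2)[0],key=cv2.contourArea)
    r=cv2.minAreaRect(c);bx=cv2.boxPoints(r)+[x0,y0];print(n,cv2.contourArea(c),bx.round(1).tolist())
    for p in bx:print(onz(a,*p,0.012 if n=='foot' else .076).round(4))
E
```

```text
[0.41851237 0.32040804 0.        ] [-3.68287961e-05 -2.36424812e-03  0.00000000e+00] [-2.3768213e-03  3.9343283e-05  0.0000000e+00]
cup 625.5 [[231.8, 180.6], [252.6, 170.2], [268.0, 201.0], [247.2, 211.4]]
[0.4365 0.3741 0.076 ]
[0.459  0.3279 0.076 ]
[0.3901 0.2951 0.076 ]
[0.368  0.3412 0.076 ]
foot 2426.0 [[277.2, 163.2], [283.0, 96.7], [344.6, 102.1], [338.8, 168.5]]
[0.4846 0.2694 0.012 ]
[0.6449 0.2523 0.012 ]
[0.63   0.1053 0.012 ]
[0.4697 0.1245 0.012 ]
```

View pics/c1.png

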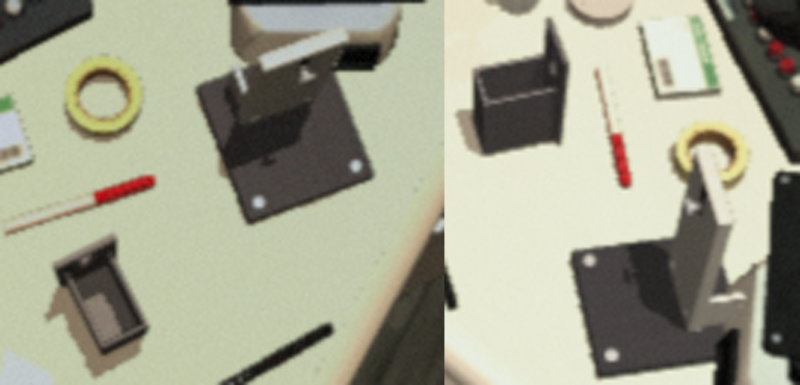

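Emit:
jog_arm:
  targets:
    - [[-30,-10,0],-6]
    - [[-70,-25,0],-14]
    - [[-110,-40,0],-22]
    - [[-150,-54,0],-30]
    - [[-190,-68,0],-38]
    - [[-220,-78,0],-46]
    - [[-228,-81,0],-50.5]
    - [[-228,-81,0],-50.5]
  hand: 1

```text
time: 0.9
ee_pos: [0.4012, 0.3329, 0.2089]
tool_rot: [-3.141, -0.001, -2.686]
contact_force: [-0.1, 0.8, 0.5]
width: 1.001
grip_force: 0.0
```

```bash
cat >> h.py <<'E'
from scipy.spatial.transform import Rotation as Ro
def wsnap(f):
    s=robot.get_state();d=robot.grab_frame('wrist')
    T=np.eye(4);T[:3,:3]=Ro.from_euler('xyz',s['tool_rot']).as_matrix();T[:3,3]=s['ee_pos']
    d['world_to_cam']=np.linalg.inv(T@np.array(d['hand_eye']))
    cv2.imwrite(f'pics/{f}.png',d['img'][:,:,::-1]);np.savez(f'{f}.npz',**{k:np.array(v) for k,v in d.items()});return d,s
E
python3 - <<'E'
from h import *
d,s=wsnap('w1');print(s['ee_pos'],s['tool_rot'],s['contact_force'],np.round(d['hand_eye'],3))
E
```

```text
[0.40121426 0.33289814 0.20885584] [-3.14140391e+00 -7.83807849e-04 -2.68621661e+00] [-0.07489752  0.78271686  0.47805765] [[-0.    -0.955 -0.298  0.077]
 [ 1.    -0.    -0.    -0.   ]
 [ 0.    -0.298  0.955 -0.165]
 [ 0.     0.     0.     1.   ]]
```

View pics/w1.png

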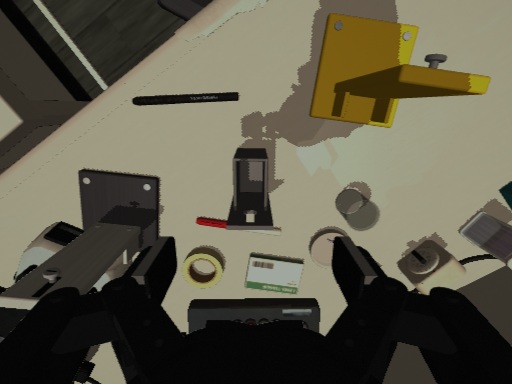

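The wrist view shows the cup at (251,190): front rim edge from (236,149) to (267,149), plate top from (228,228) to (273,229). The stand's foot front corners are at (80,170) and (159,177), and the board is at lower left.

```bash
python3 - <<'E'
from h import *
d=load('w1');g=cv2.cvtColor(d['img'],cv2.COLOR_RGB2GRAY)
for r in(158,170,185,222,226):print(r,g[r,222:282:1].tolist())
print([int(g[r,251]) for r in range(142,156)],[int(g[r,251]) for r in range(220,236)])
for p,z in (((236,149),.076),((267,149),.076),((228,228.5),.116),((273,229),.116)):print('cup',onz(d,*p,z).round(4))
for p in((80,170),(159,177)):print('foot w',onz(d,*p,.012).round(4))
a=load('top')
for p in((298.7,164.9),(340.9,149.1),(281.8,119.7)):print('foot t',onz(a,*p,.012).round(4))
A=cv2.resize(d['img'][140:240,60:290],None,fx=3.4,fy=3.4,interpolation=cv2.INTER_CUBIC)[:,:,::-1]
t=cv2.resize(a['img'][95:170,270:360],None,fx=3.2,fy=3.2,interpolation=cv2.INTER_CUBIC)[:,:,::-1]
cv=np.zeros((590,790,3),np.uint8);cv[:A.shape[0],:A.shape[1]]=A;cv[345:345+t.shape[0],:t.shape[1]]=t
cv2.imwrite('pics/c2.png',cv)
E
```

```text
158 [154, 154, 154, 154, 154, 154, 154, 154, 154, 154, 135, 88, 57, 58, 58, 57, 47, 38, 38, 37, 36, 36, 36, 35, 35, 35, 42, 47, 46, 46, 44, 44, 42, 42, 42, 38, 36, 35, 36, 34, 34, 32, 28, 33, 38, 50, 79, 95, 94, 95, 95, 95, 95, 131, 154, 155, 154, 154, 155, 154]
170 [155, 155, 155, 155, 155, 155, 154, 154, 154, 154, 119, 79, 81, 69, 40, 19, 20, 27, 40, 46, 46, 46, 46, 47, 46, 47, 46, 77, 95, 95, 95, 95, 95, 94, 94, 94, 94, 94, 94, 94, 62, 22, 45, 79, 83, 68, 81, 95, 94, 95, 95, 94, 96, 132, 155, 156, 155, 155, 155, 155]
185 [155, 155, 155, 155, 155, 155, 155, 154, 154, 154, 153, 117, 80, 75, 45, 19, 19, 27, 40, 46, 46, 46, 46, 46, 45, 46, 46, 46, 46, 45, 45, 46, 46, 46, 46, 45, 46, 45, 46, 43, 30, 20, 53, 83, 79, 69, 85, 96, 96, 96, 95, 95, 96, 96, 95, 95, 95, 130, 152, 153]
222 [46, 44, 41, 38, 31, 24, 22, 22, 22, 21, 22, 22, 21, 22, 22, 22, 22, 23, 22, 22, 21, 22, 22, 23, 32, 51, 59, 60, 60, 59, 60, 58, 39, 23, 22, 22, 22, 23, 22, 22, 22, 22, 22, 22, 21, 22, 21, 22, 22, 22, 63, 129, 155, 154, 155, 154, 155, 155, 155, 156]
226 [49, 50, 59, 65, 80, 86, 86, 87, 86, 87, 86, 86, 86, 86, 86, 85, 85, 85, 85, 85, 85, 85, 84, 85, 84, 85, 85, 85, 84, 84, 84, 84, 85, 84, 84, 84, 84, 84, 83, 84, 84, 83, 83, 83, 83, 83, 83, 83, 83, 82, 82, 118, 148, 128, 133, 156, 155, 155, 155, 155]
[95, 95, 95, 95, 95, 95, 44, 23, 22, 21, 22, 23, 22, 22] [155, 155, 59, 23, 22, 36, 84, 86, 87, 87, 160, 154, 155, 155, 155, 154]
cup [0.3826 0.3012 0.076 ]
cup [0.3674 0.3321 0.076 ]
cup [0.4557 0.3287 0.116 ]
cup [0.4353 0.3716 0.116 ]
foot w [0.5147 0.1201 0.012 ]
foot w [0.4761 0.2218 0.012 ]
foot t [0.4798 0.2189 0.012 ]
foot t [0.5161 0.118  0.012 ]
foot t [0.5889 0.2564 0.012 ]
```

View pics/c2.png

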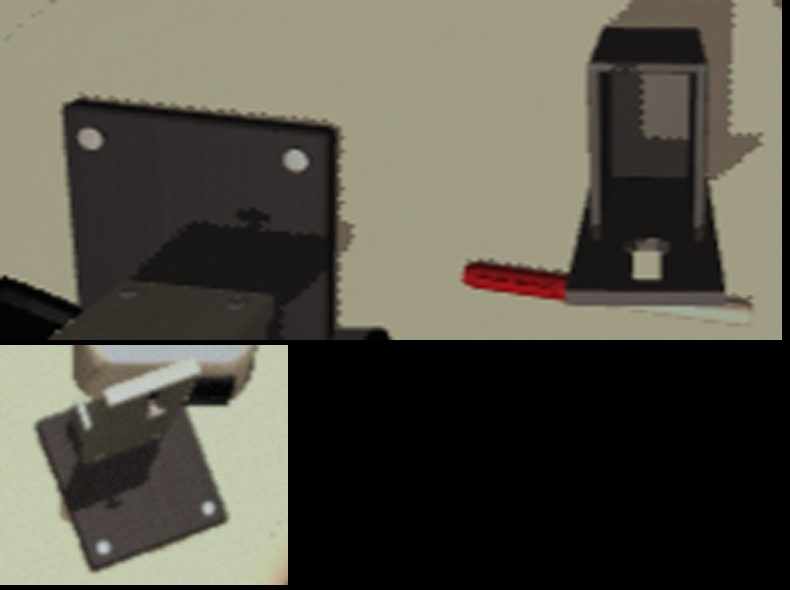

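Crop: rim front corners at (233.5,159) and (267.6,159), and plate back top edge from (227,229) to (272.4,229). Foot top front corners are at (80.6,173) and (158.5,178).

```bash
python3 - <<'E'
from h import *
d=load('w1')
P=[onz(d,*p,z) for p,z in (((233.5,158.9),.076),((267.6,158.9),.076),((227,229.2),.116),((272.5,229.2),.116),((227,225.7),.116),((272.5,225.7),.116))]
P=np.array(P)[:,:2];print(P.round(4),[np.linalg.norm(P[i]-P[i+1]).round(4) for i in(0,2,4)])
f=(P[0]+P[1])/2;b=(P[2]+P[3])/2;v=b-f;L=np.linalg.norm(v)
print('len(69?)',L,'yaw',np.degrees(np.arctan2(*v[::-1])),[np.degrees(np.arctan2(*(P[i+1]-P[i])[::-1]))-90 for i in(0,2,4)])
u=v/L;mid=(f+b)/2; c=mid-u*.0025;print('cup',c,'grasp',c-u*.012)
S=[onz(d,*p,.012)[:2] for p in((80.6,173),(158.5,177.6))];a=load('top')
S2=[onz(a,*p,.012)[:2] for p in((340.9,149.1),(298.7,164.9))]
for s in(S,S2):
  w=s[1]-s[0];print(np.array(s).round(4),np.linalg.norm(w),np.degrees(np.arctan2(*w[::-1]))-90); x=np.array([w[1],-w[0]])/np.linalg.norm(w);print('stand',(s[0]+s[1])/2+.035*x,x)
s=robot.get_state();yaw=s['tool_rot'][2];g=c-u*.012-s['ee_pos'][:2]
print('tool dx,dy',g@[np.cos(yaw),np.sin(yaw)],g@[np.sin(yaw),-np.cos(yaw)],np.degrees(yaw)+180)
E
```

```text
[[0.3939 0.3033]
 [0.3771 0.3378]
 [0.4569 0.3281]
 [0.4357 0.3712]
 [0.4532 0.3264]
 [0.4321 0.3694]] [np.float64(0.0383), np.float64(0.0481), np.float64(0.0479)]
len(69?) 0.06743340170271207 yaw 25.572904217034992 [np.float64(26.087193032551966), np.float64(26.093656719588694), np.float64(26.093308828216806)]
cup [0.41364353 0.33403084] grasp [0.40281908 0.32885092]
[[0.5186 0.122 ]
 [0.4773 0.2214]] 0.10765516438537656 22.572015459340975
stand [0.53023715 0.18515746] [0.92339781 0.38384436]
[[0.5161 0.118 ]
 [0.4798 0.2189]] 0.10723969284040179 19.791933451377062
stand [0.53092024 0.18032856] [0.94092845 0.33860545]
tool dx,dy -7.698886586938432e-05 -0.005362163234261181 26.093820162891717
```

Emit:
jog_arm:
  targets:
    - [[0,-3,25],0]
    - [[0,-5,60],0]
    - [[0,-5,95],0]
    - [[0,-5,125],0]
    - [[0,-5,150],0]
    - [[0,-5,162],0]
    - [[0,-5,162],0]
  hand: 1

```text
time: 1.65
ee_pos: [0.4007, 0.3295, 0.0458]
tool_rot: [-3.141, -0.004, -2.682]
contact_force: [-0.4, -1.1, 0.1]
width: 1.001
grip_force: 0.0
```

Emit:
jog_arm:
  targets:
    - [[0,0,0],0]
    - [[0,0,0],0]
    - [[0,0,0],0]
    - [[0,0,0],0]
    - [[0,0,0],0]
    - [[0,0,0],0]
    - [[0,0,0],0]
    - [[0,0,0],0]
  hand: -1

```text
time: 2.45
ee_pos: [0.4036, 0.3301, 0.0489]
tool_rot: [3.141, 0.003, -2.683]
contact_force: [-1.1, -1.8, 6.3]
width: 0.438
grip_force: 59.3
```

Emit:
jog_arm:
  targets:
    - [[0,0,-10],0]
    - [[0,0,-30],0]
    - [[0,0,-55],0]
    - [[0,0,-80],0]
    - [[0,0,-95],0]
    - [[0,0,-95],0]

```text
time: 3.05
ee_pos: [0.4041, 0.3306, 0.1451]
tool_rot: [3.141, 0.005, -2.683]
contact_force: [0.8, 0.7, -1.6]
width: 0.437
grip_force: 60.4
```

Emit:
jog_arm:
  targets:
    - [[3,-15,0],1]
    - [[10,-50,0],2]
    - [[16,-90,0],3]
    - [[23,-130,0],4]
    - [[29,-165,0],5]
    - [[31,-181,0],5]
    - [[31,-181,0],5]
    - [[31,-181,0],5]

```text
time: 3.85
ee_pos: [0.454, 0.153, 0.1414]
tool_rot: [3.141, -0.002, -2.772]
contact_force: [-0.4, 0.3, -1.7]
width: 0.435
grip_force: 60.7
```

```bash
python3 - <<'E'
from h import *
d,s=wsnap('w2');print(s['ee_pos'],s['tool_rot'],s['contact_force'])
e=snap('side','side2');t=snap('top','top2')
W=d['img'][:,:,::-1];S=cv2.resize(e['img'][170:310,240:400],None,fx=3,fy=3,interpolation=cv2.INTER_CUBIC)[:,:,::-1]
cv2.imwrite('pics/w2.png',W);cv2.imwrite('pics/s2.png',S)
A=cv2.resize(W[90:384,100:420],(512,470));B=cv2.resize(e['img'][190:310,300:380],(280,420),interpolation=cv2.INTER_CUBIC)[:,:,::-1]
cv=np.zeros((470,792,3),np.uint8);cv[:,:512]=A;cv[:420,512:]=B;cv2.imwrite('pics/c3.png',cv)
E
```

```text
[0.45399498 0.15299885 0.14141159] [ 3.14086472e+00 -1.95573733e-03 -2.77193318e+00] [-0.39765435  0.27213084 -1.67951418]
```

View pics/c3.png

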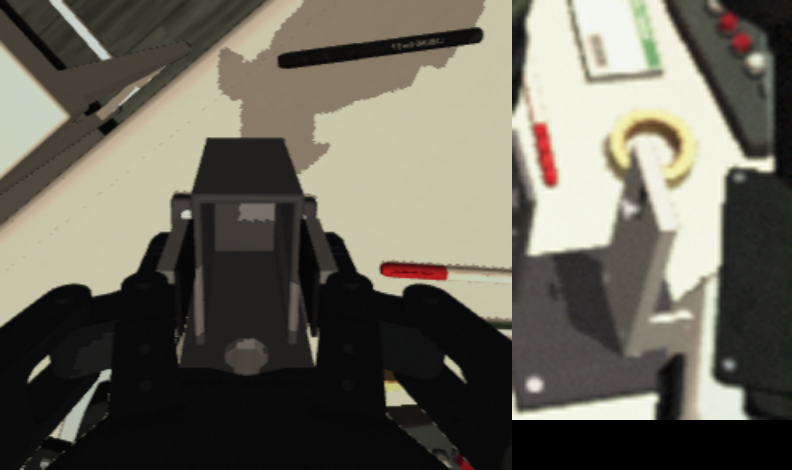

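The wrist view shows the cup held square, with rim corners at about (225,212) and (290,215). The gripper body hides the board, so I'll triangulate the screw head and the board's top face from the side and top views.

```bash
python3 - <<'E'
from h import *
a=load('top');b=load('side')
g=cv2.cvtColor(a['img'],cv2.COLOR_RGB2GRAY);h=cv2.cvtColor(b['img'],cv2.COLOR_RGB2GRAY)
print('top');print(g[96:122,294:338])
print('side');print(h[234:262,326:352])
E
```

```text
top
[[ 79  86  98 ... 182 179 181]
 [ 81  86  90 ... 180 179 181]
 [ 82  84  93 ... 180 181 183]
 ...
 [ 58  86 145 ... 196 191 197]
 [ 52  67 128 ... 197 196 196]
 [ 51  60  91 ... 196 197 194]]
side
[[157 109  99 169 211 217 194 138  97 136 203 226 228 227 225 223 225 228
  227 195 138 137 184 215 220 220]
 [192 122  88 123 183 214 207 156  88 102 182 224 228 229 227 215 219 228
  225 197 159 170 203 219 219 218]
 [195 130  88  95 149 195 195 147  85  88 161 213 226 228 228 220 220 224
  216 187 175 202 218 219 214 197]
 [196 143 105  88 100 147 163 128  82  82 141 204 226 226 225 220 210 208
  189 174 199 218 219 212 190 194]
 [210 177 142  97  91  98  99  85  78  81 108 183 223 225 227 225 215 215
  218 216 217 219 213 187 158 197]
 [228 226 186 120  96  89  86  77  76  74  89 167 217 228 227 226 219 217
  221 220 215 205 177 138 150 205]
 [230 228 205 157 120 101  84  77  75  77  88 151 210 227 229 228 224 212
  204 204 182 145 124 134 184 219]
 [231 230 227 206 171 128  87  77  75  77  81 118 191 226 230 227 225 186
  137 133 129 122 132 174 212 226]
 [230 231 230 228 224 177 1
[... 1453 characters left out ...]
92 161 199
  202 198 191 201 221 227 228 229]
 [229 224 173  94  75  75  76  78  76  76  76  77  73  75  78  84 110 123
  129 132 145 198 226 230 229 228]
 [229 212 149  86  77  78  78  74  76  74  75  76  76  78  77  85 107 118
  120 126 154 206 229 230 229 230]
 [228 194 127  79  74  76  72  75  74  74  75  76  77  75  77  94 110 120
  122 132 181 220 228 230 231 230]
 [211 168 100  78  76  76  77  75  74  75  78  73  76  78  77  97 113 120
  119 137 195 226 230 229 230 230]
 [128 101  81  76  75  76  77  74  78  78  75  75  77  76  86 104 120 121
  126 155 209 228 229 230 230 228]
 [ 75  76  75  74  75  73  75  74  74  75  74  75  78  79  91 110 117 121
  130 176 219 229 229 229 230 229]]
```

```bash
python3 - <<'E'
from h import *
a=load('top');b=load('side')
A=cv2.resize(a['img'][94:128,292:340],None,fx=8,fy=8,interpolation=cv2.INTER_NEAREST)[:,:,::-1]
B=cv2.resize(b['img'][226:270,318:356],None,fx=10,fy=10,interpolation=cv2.INTER_NEAREST)[:,:,::-1]
cv=np.zeros((440,784,3),np.uint8);cv[:A.shape[0],:384]=A;cv[:,400:780]=B;cv2.imwrite('pics/c4.png',cv)
E
```

```text
(no output)
```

View pics/c4.png

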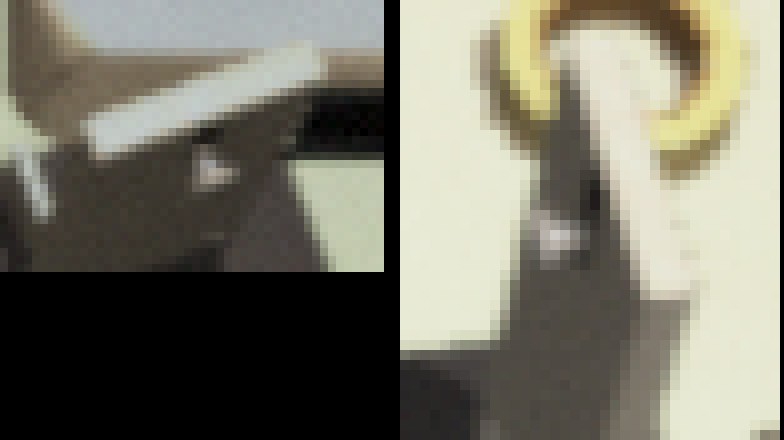

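Top crop: board top face corners at px (304.1,113.8), (302.8,109.6), (330.8,99.0) and (332.5,103.0), screw head at (318.5,115.3). Side crop: the whole screw head is visible, centred at (333.6,249.5).

```bash
python3 - <<'E'
from h import *
a=load('top');b=load('side')
C=np.array([onz(a,*p,.174)[:2] for p in((304.1,113.8),(302.8,109.6),(330.8,99),(332.5,103))])
print(C.round(4),[np.linalg.norm(C[i]-C[i-1]).round(4) for i in range(4)])
w=(C[0]-C[3])+(C[1]-C[2]);yaw=np.arctan2(w[1],w[0])-np.pi/2
x=np.array([np.cos(yaw),np.sin(yaw)]);c=C.mean(0);org=c-x*.046
print('yaw',np.degrees(yaw),'board ctr',c,'stand',org)
o1,r1=ray(a,318.5,115.3);o2,r2=ray(b,333.6,249.5)
k=np.linalg.lstsq(np.c_[r1,-r2],o2-o1,rcond=None)[0];p1=o1+k[0]*r1;p2=o2+k[1]*r2
print('screw',p1.round(4),p2.round(4))
for p in(p1,p2):
  q=p[:2]-org;print('stand frame',q@x,q@[-x[1],x[0]],p[2])
# side ray with y=0 plane of stand at head x=.029
n=np.array([-x[1],x[0]])
for o,r,nm in((o1,r1,'top'),(o2,r2,'side')):
  t=(.029-(o[:2]-org)@x)/(r[:2]@x);p=o+t*r;print(nm,'at x=29: y',(p[:2]-org)@n,'z',p[2])
# side-view board top corners
for P in((318+17.5,226+5.5),(318+25,226+30)):
  p=onz(b,*P,.174);q=p[:2]-org;print('side top corner stand',q@x,q@n)
E
```

```text
[[0.5578 0.2221]
 [0.5666 0.2245]
 [0.5879 0.1669]
 [0.5795 0.1637]] [np.float64(0.0623), np.float64(0.0091), np.float64(0.0614), np.float64(0.009)]
yaw 20.32767958438914 board ctr [0.57293235 0.19427588] stand [0.52979717 0.178296  ]
screw [0.5606 0.1895 0.1509] [0.5648 0.1905 0.1519]
stand frame 0.03279439643155543 -0.00022205636888493856 0.15090678131003532
stand frame 0.03704701948082877 -0.0007121846288138563 0.15188782708992565
top at x=29: y 0.004149710199836992 z 0.16953880077206063
side at x=29: y -0.01639149850757052 z 0.17893658081557828
side top corner stand 0.046094259209874575 0.028563111607521192
side top corner stand 0.045097747571103054 -0.031427562010398445
```

Emit:
jog_arm:
  targets:
    - [[-10,-1,-3],0.8]
    - [[-25,-1,-5],0.8]
    - [[-40,-1,-5],0.8]
    - [[-50,-1,-5],0.8]
    - [[-50,-1,-5],0.8]
    - [[-50,-1,-5],0.8]
    - [[-50,-1,-5],0.8]

```text
time: 4.7
ee_pos: [0.501, 0.1708, 0.147]
tool_rot: [3.141, -0.001, -2.784]
contact_force: [-0.3, -0.1, -2.3]
width: 0.437
grip_force: 60.7
```

Emit:
jog_arm:
  targets:
    - [[-1,0,0],0]
    - [[-2,0,0],0]
    - [[-3,0,0],0]
    - [[-4,0,0],0]
    - [[-4,0,0],0]
    - [[-4,0,0],0]

```text
time: 5.3
ee_pos: [0.5056, 0.1723, 0.1473]
tool_rot: [-3.142, -0.0, -2.784]
contact_force: [-0.0, 0.1, -2.0]
width: 0.435
grip_force: 60.7
```

Emit:
jog_arm:
  targets:
    - [[-1,0,0],0]
    - [[-2,0,0],0]
    - [[-3,0,0],0]
    - [[-4,0,0],0]
    - [[-4,0,0],0]

```text
time: 5.8
ee_pos: [0.5095, 0.1737, 0.1473]
tool_rot: [-3.142, 0.0, -2.784]
contact_force: [1.1, -0.1, -1.9]
width: 0.44
grip_force: 60.7
```

Emit:
jog_arm:
  targets:
    - [[-1,0,0],0]
    - [[-2,0,0],0]
    - [[-2,0,0],0]
    - [[-2,0,0],0]

```text
time: 6.2
ee_pos: [0.5113, 0.1744, 0.1473]
tool_rot: [-3.142, -0.0, -2.784]
contact_force: [-0.7, 1.0, -1.8]
width: 0.441
grip_force: 60.7
```

Emit:
jog_arm:
  targets:
    - [[-1,0,0],0]
    - [[-2,0,0],0]
    - [[-2,0,0],0]
    - [[-2,0,0],0]

```text
time: 6.6
ee_pos: [0.5124, 0.1749, 0.1471]
tool_rot: [3.142, -0.001, -2.784]
contact_force: [-3.0, -0.8, -0.6]
width: 0.438
grip_force: 60.8
```

Emit:
jog_arm:
  targets:
    - [[-1,0,0],0]
    - [[-2,0,0],0]
    - [[-2,0,0],0]
    - [[-2,0,0],0]

```text
time: 7.0
ee_pos: [0.5124, 0.1749, 0.1468]
tool_rot: [-3.141, -0.005, -2.784]
contact_force: [-8.2, -1.7, 2.4]
width: 0.441
grip_force: 61.2
```

Emit:
jog_arm:
  targets:
    - [[5,0,0],0]
    - [[9,0,0],0]
    - [[9,0,-25],0]
    - [[9,0,-50],0]
    - [[9,0,-75],0]
    - [[9,0,-77],0]
    - [[5,0,-77],0]
    - [[0,0,-77],0]

```text
time: 7.8
ee_pos: [0.5146, 0.1758, 0.223]
tool_rot: [3.141, -0.001, -2.784]
contact_force: [-0.2, 0.2, -2.5]
width: 0.437
grip_force: 60.7
```

Emit:
jog_arm:
  targets:
    - [[0,0,3],0]
    - [[0,0,6],0]
    - [[0,0,8],0]
    - [[0,0,8],0]
    - [[0,0,8],0]

```text
time: 8.3
ee_pos: [0.5148, 0.1758, 0.216]
tool_rot: [3.141, -0.0, -2.784]
contact_force: [0.1, 0.6, -2.5]
width: 0.44
grip_force: 60.7
```

Emit:
jog_arm:
  targets:
    - [[0,0,1],0]
    - [[0,0,2],0]
    - [[0,0,3],0]
    - [[0,0,4],0]
    - [[0,0,4],0]
    - [[0,0,4],0]

```text
time: 8.9
ee_pos: [0.515, 0.1758, 0.2123]
tool_rot: [3.142, -0.0, -2.784]
contact_force: [-0.9, 0.8, -1.1]
width: 0.439
grip_force: 60.7
```

Emit:
jog_arm:
  targets:
    - [[0,0,1],0]
    - [[0,0,2],0]
    - [[0,0,3],0]
    - [[0,0,3],0]
    - [[0,0,3],0]

```text
time: 9.4
ee_pos: [0.5149, 0.1758, 0.2092]
tool_rot: [-3.142, -0.0, -2.784]
contact_force: [0.1, -0.2, -1.5]
width: 0.435
grip_force: 60.7
```

Emit:
jog_arm:
  targets:
    - [[0,0,1],0]
    - [[0,0,2],0]
    - [[0,0,2],0]
    - [[0,0,2],0]

```text
time: 9.8
ee_pos: [0.5149, 0.1757, 0.2072]
tool_rot: [-3.142, -0.0, -2.784]
contact_force: [-0.5, 0.8, -1.5]
width: 0.438
grip_force: 60.7
```

Emit:
jog_arm:
  targets:
    - [[0,0,1],0]
    - [[0,0,2],0]
    - [[0,0,2],0]
    - [[0,0,2],0]

```text
time: 10.2
ee_pos: [0.5149, 0.1758, 0.2052]
tool_rot: [3.142, -0.0, -2.784]
contact_force: [0.4, 0.5, -1.9]
width: 0.439
grip_force: 60.7
```

Emit:
jog_arm:
  targets:
    - [[0,0,1],0]
    - [[0,0,2],0]
    - [[0,0,2],0]
    - [[0,0,2],0]

```text
time: 10.6
ee_pos: [0.515, 0.1758, 0.2034]
tool_rot: [-3.142, 0.0, -2.784]
contact_force: [-0.1, -0.3, -0.5]
width: 0.434
grip_force: 60.9
```

Emit:
jog_arm:
  targets:
    - [[0,0,1],0]
    - [[0,0,2],0]
    - [[0,0,2],0]
    - [[0,0,2],0]

```text
time: 11.0
ee_pos: [0.5144, 0.1755, 0.2023]
tool_rot: [-3.141, -0.0, -2.784]
contact_force: [-6.1, -0.6, 8.2]
width: 0.436
grip_force: 61.9
```

Emit:
jog_arm:
  targets:
    - [[0,0,-6],0]
    - [[0,10,-8],0]
    - [[0,30,-8],0]
    - [[0,40,-8],0]
    - [[0,40,5],0]
    - [[0,40,22],0]
    - [[0,40,30],0]
    - [[0,40,30],0]

```text
time: 11.8
ee_pos: [0.4999, 0.2132, 0.1699]
tool_rot: [3.141, -0.003, -2.784]
contact_force: [0.1, -0.3, -1.2]
width: 0.437
grip_force: 60.7
```

Emit:
jog_arm:
  targets:
    - [[0,-2,0],0]
    - [[0,-4,0],0]
    - [[0,-4,0],0]
    - [[0,-4,0],0]

```text
time: 12.2
ee_pos: [0.5028, 0.2094, 0.1718]
tool_rot: [-3.141, 0.001, -2.785]
contact_force: [-0.4, -0.2, -1.1]
width: 0.439
grip_force: 60.7
```

Emit:
jog_arm:
  targets:
    - [[0,-1,0],0]
    - [[0,-2,0],0]
    - [[0,-3,0],0]
    - [[0,-3,0],0]
    - [[0,-3,0],0]

```text
time: 12.7
ee_pos: [0.5034, 0.2066, 0.1712]
tool_rot: [3.142, -0.0, -2.784]
contact_force: [-0.2, 0.0, -3.2]
width: 0.439
grip_force: 60.7
```

Emit:
jog_arm:
  targets:
    - [[0,-1,0],0]
    - [[0,-2,0],0]
    - [[0,-2,0],0]
    - [[0,-2,0],0]

```text
time: 13.1
ee_pos: [0.5041, 0.2048, 0.1713]
tool_rot: [3.142, -0.0, -2.784]
contact_force: [-0.0, -0.4, -1.5]
width: 0.438
grip_force: 60.7
```

Emit:
jog_arm:
  targets:
    - [[0,-1,0],0]
    - [[0,-1,0],0]
    - [[0,-1,0],0]

```text
time: 13.4
ee_pos: [0.5043, 0.2042, 0.1713]
tool_rot: [3.141, -0.0, -2.784]
contact_force: [-1.4, 1.9, -2.5]
width: 0.437
grip_force: 60.7
```

Emit:
jog_arm:
  targets:
    - [[0,-1,0],0]
    - [[0,-1,0],0]
    - [[0,-1,0],0]

```text
time: 13.7
ee_pos: [0.5044, 0.2037, 0.1713]
tool_rot: [3.14, -0.0, -2.784]
contact_force: [-2.5, 4.7, -0.9]
width: 0.437
grip_force: 60.8
```

Emit:
jog_arm:
  targets:
    - [[0,-1,0],0]
    - [[0,-1,0],0]
    - [[0,-1,0],0]

```text
time: 14.0
ee_pos: [0.5044, 0.2033, 0.1713]
tool_rot: [3.139, -0.0, -2.783]
contact_force: [-3.3, 5.8, -1.4]
width: 0.434
grip_force: 60.9
```

Emit:
jog_arm:
  targets:
    - [[0,8,0],0]
    - [[15,8,0],0]
    - [[20,0,10],0]
    - [[20,-15,30],0]
    - [[20,-29,50],0]
    - [[20,-29.5,55],0]
    - [[20,-29.5,55],0]
    - [[20,-29.5,55],0]

```text
time: 14.8
ee_pos: [0.4972, 0.1675, 0.1167]
tool_rot: [-3.141, 0.001, -2.784]
contact_force: [1.3, -0.4, -1.5]
width: 0.441
grip_force: 60.8
```

Emit:
jog_arm:
  targets:
    - [[-5,0,0],0]
    - [[-10,0,0],0]
    - [[-13,0,0],0]
    - [[-13,0,0],0]
    - [[-13,0,0],0]
    - [[-13,0,0],0]

```text
time: 15.4
ee_pos: [0.5087, 0.1719, 0.1162]
tool_rot: [3.142, -0.0, -2.784]
contact_force: [0.7, -1.4, -2.2]
width: 0.437
grip_force: 60.8
```

```bash
cat >> h.py <<'E'
def st():
    v=[]
    s=robot.get_state();p=s['ee_pos'];f=s['contact_force']
    S=p[0]*.9367+p[1]*.35;t=p[1]*.9367-p[0]*.35
    print('plate %.1f  dy %.1f  dz_wide %.1f  F along %.1f lat %.1f z %.1f'%((S-.5412)*1e3+28,(t+.0170)*1e3,(p[2]-.116)*1e3,f[0]*.9367+f[1]*.35,f[1]*.9367-f[0]*.35,f[2]),s['tool_rot'].round(4),s['time'])
E
python3 -c "from h import *;st()"
```

```text
plate 23.5  dy -0.0  dz_wide 0.2  F along 0.2 lat -1.6 z -2.2 [ 3.1416e+00 -3.0000e-04 -2.7841e+00] 15.4
```

Well aligned, so I'm advancing gently.

Emit:
jog_arm:
  targets:
    - [[-2,0,0],0]
    - [[-4,0,0],0]
    - [[-5,0,0],0]
    - [[-6,0,0],0]
    - [[-6,0,0],0]

```text
time: 15.9
ee_pos: [0.5147, 0.174, 0.1163]
tool_rot: [-3.142, 0.0, -2.784]
contact_force: [-1.0, 0.5, -2.0]
width: 0.44
grip_force: 60.8
```

Emit:
jog_arm:
  targets:
    - [[-1,0,0],0]
    - [[-2,0,0],0]
    - [[-2,0,0],0]

```text
time: 16.2
ee_pos: [0.5166, 0.1747, 0.1163]
tool_rot: [-3.142, 0.0, -2.784]
contact_force: [0.2, -0.1, -1.5]
width: 0.437
grip_force: 60.8
```

```bash
python3 -c "from h import *;st()"
```

```text
plate 31.8  dy -0.1  dz_wide 0.3  F along 0.1 lat -0.2 z -1.5 [-3.1416e+00  1.0000e-04 -2.7842e+00] 16.2
```

Emit:
jog_arm:
  targets:
    - [[-2,0,0],0]
    - [[-4,0,0],0]
    - [[-5,0,0],0]
    - [[-6,0,0],0]
    - [[-6,0,0],0]

```text
time: 16.7
ee_pos: [0.5222, 0.1769, 0.1162]
tool_rot: [-3.142, 0.0, -2.784]
contact_force: [0.1, 0.7, -2.9]
width: 0.435
grip_force: 60.8
```

```bash
python3 -c "from h import *;st()"
```

```text
plate 37.8  dy -0.1  dz_wide 0.2  F along 0.3 lat 0.6 z -2.9 [-3.1416  0.     -2.7842] 16.7
```

Emit:
jog_arm:
  targets:
    - [[-1,0,0],0]
    - [[-1,0,0],0]

```text
time: 16.9
ee_pos: [0.5231, 0.1772, 0.1163]
tool_rot: [3.142, 0.0, -2.784]
contact_force: [0.4, 0.7, -3.1]
width: 0.439
grip_force: 60.8
```

Emit:
jog_arm:
  targets:
    - [[0,0,1],0]
    - [[0,0,3],0]
    - [[0,0,5],0]
    - [[0,0,7],0]
    - [[0,0,9],0]
    - [[0,0,10],0]
    - [[0,0,10],0]

```text
time: 17.6
ee_pos: [0.5228, 0.1771, 0.1061]
tool_rot: [3.142, -0.0, -2.784]
contact_force: [-0.9, -0.3, -2.4]
width: 0.439
grip_force: 60.8
```

```bash
python3 -c "from h import *;st()"
```

```text
plate 38.5  dy -0.1  dz_wide -9.9  F along -0.9 lat 0.0 z -2.4 [ 3.1415e+00 -4.0000e-04 -2.7842e+00] 17.6
```

Emit:
jog_arm:
  targets:
    - [[0,0,2],0]
    - [[0,0,4],0]
    - [[0,0,6],0]
    - [[0,0,8],0]
    - [[0,0,10],0]
    - [[0,0,11],0]
    - [[0,0,11],0]

```text
time: 18.3
ee_pos: [0.5228, 0.1771, 0.0951]
tool_rot: [3.142, -0.0, -2.784]
contact_force: [-1.0, 0.4, -2.1]
width: 0.434
grip_force: 60.8
```

Emit:
jog_arm:
  targets:
    - [[0,0,1],0]
    - [[0,0,2],0]
    - [[0,0,2],0]
    - [[0,0,2],0]

```text
time: 18.7
ee_pos: [0.523, 0.1772, 0.0933]
tool_rot: [3.142, 0.0, -2.784]
contact_force: [-0.6, -0.6, -2.5]
width: 0.435
grip_force: 60.8
```

```bash
python3 -c "from h import *;st()"
```

```text
plate 38.7  dy -0.1  dz_wide -22.7  F along -0.7 lat -0.3 z -2.5 [ 3.1416  0.     -2.7842] 18.7
```

Emit:
jog_arm:
  targets:
    - [[0,0,1],0]
    - [[0,0,1.5],0]
    - [[0,0,1.5],0]
    - [[0,0,1.5],0]

```text
time: 19.1
ee_pos: [0.5233, 0.1773, 0.092]
tool_rot: [-3.142, 0.001, -2.784]
contact_force: [0.3, 0.8, -0.1]
width: 0.437
grip_force: 61.0
```

Emit:
jog_arm:
  targets:
    - [[0,0,1],0]
    - [[0,0,1],0]
    - [[0,0,1],0]

```text
time: 19.4
ee_pos: [0.5235, 0.1773, 0.0914]
tool_rot: [-3.141, 0.001, -2.784]
contact_force: [-0.9, 1.2, 5.3]
width: 0.438
grip_force: 61.7
```

```bash
python3 -c "from h import *;st()"
```

```text
plate 39.2  dy -0.1  dz_wide -24.6  F along -0.4 lat 1.4 z 5.3 [-3.1415e+00  1.2000e-03 -2.7843e+00] 19.4
```

Emit:
jog_arm:
  targets:
    - [[0,0,-0.5],0]
    - [[0,0,-0.5],0]
    - [[0,0,-0.5],0]
  hand: 0.0

```text
time: 19.7
ee_pos: [0.5226, 0.177, 0.0909]
tool_rot: [3.142, -0.001, -2.784]
contact_force: [0.2, 0.0, -0.2]
width: 0.499
grip_force: 0.0
```

Emit:
jog_arm:
  targets:
    - [[0,0,0],0]
    - [[0,0,0],0]
    - [[0,0,0],0]
    - [[0,0,0],0]
    - [[0,0,0],0]
  hand: 0.7

```text
time: 20.2
ee_pos: [0.523, 0.1772, 0.0913]
tool_rot: [3.142, -0.0, -2.784]
contact_force: [1.0, 0.0, -0.6]
width: 0.848
grip_force: 0.0
```

```bash
python3 - <<'E'
from h import *
st();e=snap('side','side3');d,s=wsnap('w3');t=snap('top','top3')
B=cv2.resize(e['img'][180:310,290:390],(350,455),interpolation=cv2.INTER_CUBIC)[:,:,::-1]
W=cv2.resize(d['img'][60:384],(440,278))[:,:,::-1]
T=cv2.resize(t['img'][80:180,260:360],(177,177))[:,:,::-1]
cv=np.zeros((460,792,3),np.uint8);cv[:455,:350]=B;cv[:278,352:]=W;cv[280:457,352:529]=T;cv2.imwrite('pics/c5.png',cv)
E
```

```text
plate 38.7  dy -0.1  dz_wide -24.7  F along 0.9 lat -0.3 z -0.6 [ 3.1416 -0.     -2.7842] 20.2
```

View pics/c5.png

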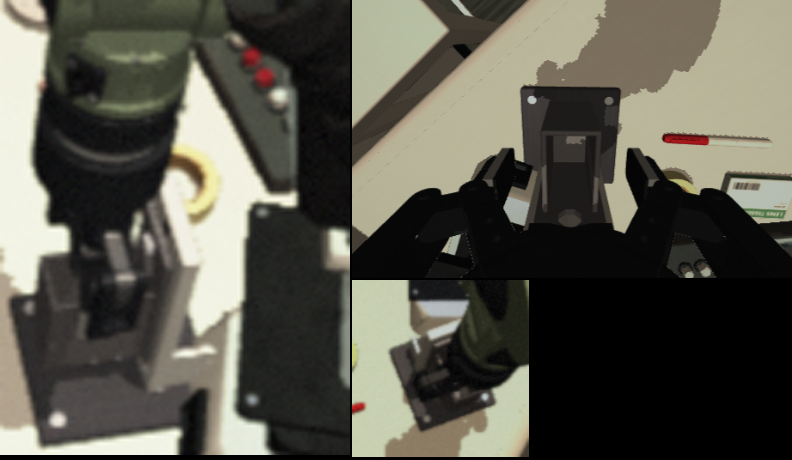

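The cup hangs against the board (side panel (110,290); wrist panel (570,175)) with the fingers clear of it on both sides. I'm withdrawing straight up, then back.

Emit:
jog_arm:
  targets:
    - [[0,0,-5],0]
    - [[1,0,-20],0]
    - [[3,0,-45],0]
    - [[5,0,-75],0]
    - [[20,0,-110],0]
    - [[50,0,-130],0]
    - [[80,0,-140],0]
    - [[80,0,-140],0]

```text
time: 21.15
ee_pos: [0.446, 0.1486, 0.2334]
tool_rot: [-3.141, 0.001, -2.784]
contact_force: [0.4, 0.4, -0.3]
width: 0.848
grip_force: 0.0
```

Emit:
jog_arm:
  targets:
    - [[40,20,-10],0]
    - [[80,40,-20],0]
    - [[80,40,-20],0]
    - [[80,40,-20],0]
    - [[80,40,-20],0]
    - [[80,40,-20],0]

```text
time: 21.75
ee_pos: [0.3601, 0.1587, 0.251]
tool_rot: [-3.142, -0.0, -2.785]
contact_force: [0.3, 0.6, -0.2]
width: 0.854
grip_force: 0.0
```

```bash
python3 - <<'E'
from h import *
st();e=snap('side','side4');t=snap('top','top4')
B=cv2.resize(e['img'][180:310,290:390],(350,455),interpolation=cv2.INTER_CUBIC)[:,:,::-1]
T=cv2.resize(t['img'][80:230,220:360],(425,455))[:,:,::-1]
cv2.imwrite('pics/c6.png',np.hstack([B,T]))
E
```

```text
plate -120.3  dy 39.6  dz_wide 135.0  F along 0.5 lat 0.5 z -0.2 [-3.1416e+00 -2.0000e-04 -2.7847e+00] 21.75
```

View pics/c6.png

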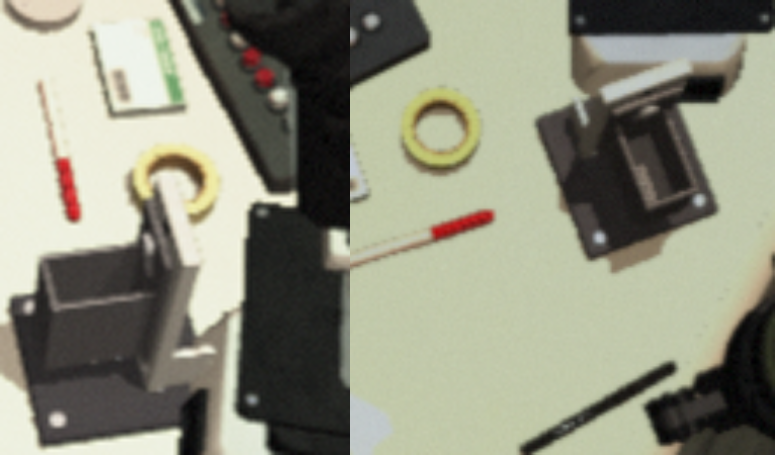

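The cup hangs upright on the screw (side panel (100,300), top panel (660,165)). The tape and both markers are where they were, and the arm is clear.

```bash
python3 -c "from h import *;print(robot.sign_off())"
```

```text
the job is handed in; nothing more can be done
None
```

I hung the grey pen cup on the stand's screw, seated at the end of the slot, and handed the job in at about 22 s; the cup looked upright in the last pictures, contact readings stayed around 10 N or less, and no verdict was returned.

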